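# Walk a steel bar end over end into the grinding jig

## Task

Walk the long square steel bar end over end along the bench to the grinding jig in two turns: each time stand it upright on the end nearer the jig, that end staying about where it lay, and then lay it down towards the jig. Keep one end on the bench throughout and let the bar down under control: do not carry it or let it topple. When it lies flat against the fence after the second turn, with its middle under the clamp, close the clamp on it by swinging the handle fully upright, and leave the other things on the bench alone.

Things in the scene. Friction and masses are not known exactly. Their poses are not given: they have to be found in the camera images.
- bar: Solid square steel bar, 25 x 25 x 180 mm, 0.9 kg, lying to the right of the jig (-y side), roughly in line with its fence. Origin at its centre; own y axis runs along it from end_a to end_b. Held lightly near one end it turns between the fingers as that end is raised. Tipped over an end, its middle moves 205 mm (length plus width). Held upright it can be spun on its foot to aim it.
- end_a (a point): Centre of the bar's end face that at the start is farther from the jig (90 mm from the bar's centre, along the bar's -y). It is the foot of the second turn.
- end_b (a point): Centre of the bar's end face that at the start is nearer the jig (90 mm from the bar's centre, along the bar's +y). It is the foot of the first turn.
- jig: Grinding jig bolted to the bench, base plate 120 x 64 x 8 mm, fence 64 mm long, 32 mm high, 8 mm thick. Origin on the bench, foot of the fence face, mid length. x points square away from the face to the clamp side (away from the robot), y along the fence (robot's left), the way the bar walks. The -x side is bare bench, where the bar ends: centre at x -12.5, y 0, z 12.5 mm.
- clamp_pivot (a point): Pivot pin of the clamp handle, in the clamp's cheeks: 76 mm behind the fence face (jig x), in line with the jig's origin, 52 mm above the bench. The handle swings in the jig's x-z plane. The cheeks are 60 mm high; with the clamp open the raised arm reaches 125 mm above the bench, 20 to 95 mm behind the fence face. Axes as the jig's.
- handle_tip (a point): Outer end of the clamp's handle, a black rubber grip 18 mm thick; 107 mm from the pivot, so 159 mm above the bench when upright.
- clamp_handle (a joint): Lean of the clamp handle, rad: 0 = upright, at its stop, clamp closed with its rubber tip on the 25 mm thick bar; positive = leaning back, away from the fence (clamp open, arm raised), at most 0.92. It stays where it is left; about 4 N at its end moves it. As it comes upright the arm swings down through 2.2 times its angle.
- grinder: Angle grinder with a 115 mm disc, about 300 mm long, lying on the bench beyond the work; bystander. Origin under its middle, at bench level.
- hammer: Hammer, 280 mm long, lying on the bench to the robot's right, nearer the robot than the bar; bystander. Origin at bench level.
- offcut: Short steel offcut, 50 x 70 x 25 mm, lying beyond the jig, to the robot's left; bystander. Origin at the centre of its underside.
- wire_brush: Wooden-handled wire brush, 260 mm long, 30 mm high, lying to the robot's left; bystander. Origin at bench level.
Things that resemble listed ones, but are neither listed nor needed, are in the scene too. Several things look just like the bar: the one meant starts nearest to the robot's base. What is shaped like the jig but turquoise or yellow is not meant.

How it is judged:
On the way, in this order (a step that is already met when the one before it is completed fails the run):
1. the bar stands upright on end_b, within 50 mm of where that end lay (height (world z) of end_b below 0.012 m and height (world z) of end_a above 0.165 m and (angle between bar's own y axis and vertical below 0.15 rad or angle between bar's own y axis and vertical above 2.99 rad) and distance of end_b from where it was at the start of the episode below 0.05 m), for 0.1 s.
2. the bar lies flat, turned over towards the jig, end_b still within 60 mm of where it lay at the start (height (world z) of each of end_a, end_b below 0.017 m and linear speed of bar below 0.02 m/s and distance of end_b from where it was at the start of the episode below 0.06 m and y of end_a in the frame of jig above -0.2 m), for 0.2 s.
3. the bar stands upright on end_a, about where the first turn laid that end (0.34 to 0.45 m from where it was at the start) (height (world z) of end_a below 0.012 m and height (world z) of end_b above 0.165 m and (angle between bar's own y axis and vertical below 0.15 rad or angle between bar's own y axis and vertical above 2.99 rad) and distance of end_a from where it was at the start of the episode between 0.34 and 0.45 m), for 0.1 s.
4. turned over again, the bar lies flat along the fence: within 4 mm of it, within 0.05 rad, its middle within 35 mm of the clamp (height (world z) of each of end_a, end_b below 0.017 m and angle between the y axis of bar and the y axis of jig, either way round below 0.05 rad and x of bar in the frame of jig between -0.0165 and -0.009 m and y of bar in the frame of jig between -0.035 and 0.035 m and y of end_b in the frame of jig above 0.03 m and linear speed of bar below 0.02 m/s), for 0.2 s.
At the end, for the whole second after the job is handed in: The bar lies flat and still on the bench along the fence (gap at most 4 mm, parallel within 0.05 rad), end_b leading, its middle within 35 mm of the clamp along the fence, and the clamp handle is upright at its stop (within 0.07 rad) (all of step 4 and value of joint clamp_handle below 0.07 rad and velocity of joint clamp_handle below 0.05 rad/s); the robot touches nothing.
It fails at once if the bar is carried: both ends more than about 20 mm clear of the bench (height (world z) of each of end_a, end_b above 0.035 m).
It fails at once if the bar topples or is thrown down (turns faster than 6 rad/s) (angular speed of bar above 6 rad/s).
It fails at once if the angle grinder, hammer, offcut or wire brush is shifted more than 30 mm (distance of any of grinder, hammer, offcut, wire_brush from where it was at the start of the episode above 0.03 m).
It also fails if it takes over 72 s, if anything falls off the work surface, if the arm or the gripper's body presses on something with over 40 N, if the wrist force passes 120 N, or if a joint passes its speed limit or range.

## Robot

A 7-joint arm with a two-finger parallel gripper is mounted at the origin on the work surface. World frame = base frame: x ahead of the robot, y to its left, z up, the work surface at z = 0. Lengths are in m, angles in rad, forces in N, time in s.
With the tool pointing down it reaches from about 0.4 to 0.85 m from the base axis. Payload 10.4 kg.
Tool frame: the origin (TCP) lies on the mounting face of the last link; the fingertips stand 182 mm ahead of it and the grasp point (between the pads) lies 164 mm ahead of it (bot.tcp_to_grasp is the distance from the TCP to the grasp point, in m); x points along the fingers, y is the direction in which the jaws open and shut, and the axes are right-handed (so a half turn about x gives the same grasp; the last joint's range is limited). The gripper opens to 87 mm and grips with 3 to 60 N. Pads are 19 mm wide; open, the fingers measure 117 mm over their backs; the gripper's body (75 mm by 190 mm) begins 51 mm behind the grasp point.
Start: joints at [1.165, 0.332, -0.065, 1.46, 0.022, 1.35, -0.088], TCP at [0.233, -0.58, 0.405] pointing down, gripper open.
Joint ranges: [-2.6, 2.6], [-0.5, 2.12], [-1.47, 1.34], [0.16, 2.42], [-1.27, 4.41], [0.06, 2.06], [-2.6, 2.6]. Speed limits (rad/s): [2.22, 2.22, 2.79, 2.79, 3.14, 3.14, 3.14].

## Interface

Orientations are given as a unit quaternion [x, y, z, w].
In Python, from cell import observe, optics, order, bot gives the robot as it stands.
- The arm moves only by the shell command python3 -m crank 'ROWS' [OPENING] [FORCE]. ROWS is a JSON object of lists of equal length, an entry for each row: "slide": the shift along the tool's x, y, z in m, a list of three; "spin": the turn about the tool's x in rad. A call has 1 to 8 rows; each row is the pose to reach, as a shift and turn from the pose commanded when the call began, along the tool's axes at that moment; what a row does not reach only later rows make up. A row lasts 1/8 s, in which the tool goes at most 62.5 mm and 10.7 degrees, less where a joint would pass 70% of its speed; a pose out of reach is approached as far as the arm can. A call with a gripper value outside its range is refused whole. OPENING is the closure, from 0 (fully open) to 1 (shut), set as the call begins (- or left out, the last holds). The fingers move at their own pace and stop on an object; FORCE is the grip in N (left out, the last holds). Time passes only in rows, so rows that repeat a pose let the fingers close. It gives the time, the measured TCP pose, the force and the opening at its end, in the units of the state.
- observe(): the state, without advancing time (a new reading comes with each control period).
- optics.read_camera(name): name is "scene" or "side" or "wrist"; returns a dict with "pixels" (384x512x3 uint8, red, green, blue), "z_map" (384x512 float32, m along the optical axis (not along the pixel's ray), 0 where there is no reading), "fx", "fy", "cx", "cy" (pixels), "rvec" (rotation vector, rad) and "tvec" (3), from world to camera coordinates, as OpenCV has them; the wrist camera has in their place "hand_eye" (4x4, takes a point from camera to tool coordinates, whose origin is the TCP and whose axes are the tool frame's). Camera axes: x right, y down, z forward; pixel columns grow to the right and rows downward; lengths in m; the calibration is good to about 2 mm. The wrist camera is an equidistant fisheye: a pixel r from the principal point sees the ray r / f radians off the axis. A picture is of the moment at which its call begins: read the wrist's pose just before it.
- order.close_job(): hands the job in, once; it reports no verdict.
The state is a dict: "time_s": time; "joint_positions": joint angles; "qd": joint speeds; "joint_torque": joint torques, N m; "ee_pos": TCP position; "tcp_rot": TCP orientation; "wrist_force": force on the tool from outside, world axes, zero at the start; "moment": the same for the moment, N m; "opening": finger opening in m.
Only numpy, scipy, OpenCV 4.12 (cv2) and the standard library are available. Lean on these libraries where they do the work, as an engineer would, in place of code of your own. Each camera call takes 0.05 s, during which the arm holds its last target. There are 200 camera calls.

## Working session

There is one attempt and no reset: what is moved stays moved. The work goes in short steps, Python scripts to look and compute and a shell command to move; the robot and the scene stay as the last step left them, time stands still between calls to the robot, and variables do not carry over. Pictures are saved under pics/ and viewed, about 8 in all and at most 12, crops included, and the job is handed in when it is done.

```bash
ls; mkdir -p pics; cat > h.py <<'E'
import numpy as np, cv2
from scipy.spatial.transform import Rotation as R
from cell import observe, optics, order, bot
def cam(n):
    s=observe(); return s,optics.read_camera(n)
def save(n,f):
    s,c=cam(n); cv2.imwrite(f,cv2.cvtColor(c['pixels'],cv2.COLOR_RGB2BGR)); np.savez(f[:-4],**c); return s,c
def cloud(c):
    z=c['z_map']; v,u=np.mgrid[:z.shape[0],:z.shape[1]]
    P=np.stack([(u-c['cx'])/c['fx']*z,(v-c['cy'])/c['fy']*z,z],-1)
    M=cv2.Rodrigues(np.array(c['rvec'],float))[0]
    W=(P-np.array(c['tvec']).ravel())@M; W[z==0]=np.nan; return W
E
python3 - <<'E'
from h import *
s,a=save('scene','pics/scene1.png'); _,b=save('side','pics/side1.png')
A=cv2.imread('pics/scene1.png');B=cv2.imread('pics/side1.png')
print(s, bot.tcp_to_grasp)
for c in(a,b): print(c['fx'],c['rvec'],c['tvec'])
E
```

```text
pics
{'time_s': 0.0, 'joint_positions': array([ 1.16541453,  0.33290113, -0.0647032 ,  1.46097252,  0.02159957,
        1.34992147, -0.08849094]), 'qd': array([-0.00039269, -0.00119313, -0.00024115, -0.00140184, -0.00065503,
       -0.0011335 , -0.00027659]), 'joint_torque': array([ 4.06031450e-04, -6.23261261e+01,  2.49360991e-02, -3.89886618e+01,
       -6.12301799e-02,  3.98754480e-02,  1.62332553e-04]), 'ee_pos': array([ 0.23339441, -0.57963832,  0.40392059]), 'tcp_rot': array([-0.69406745, -0.13503849,  0.69431851, -0.13400296]), 'wrist_force': array([-0.03484957,  0.60654169,  0.0829088 ]), 'moment': array([-0.07377668, -0.01100856,  0.00310472]), 'opening': 0.08717205425752804} 0.1635
414.03338495158226 [ 1.51070723  1.82305316 -0.93737382] [ 0.05303023 -0.19833799  1.67880935]
353.389010780923 [ 0.5992926  -2.70111366  1.07818558] [0.47050889 0.18982618 1.08665536]
```

View pics/scene1.png

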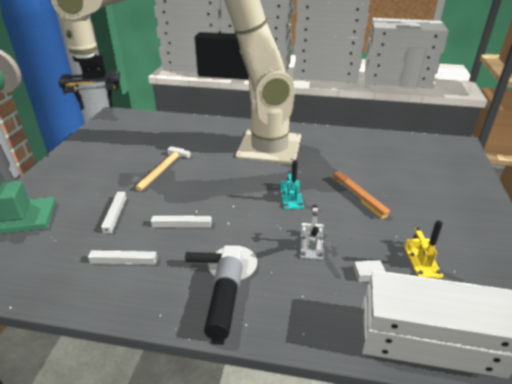

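View pics/side1.png

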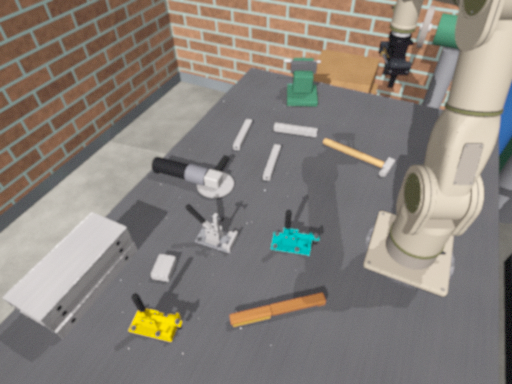

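The scene camera faces the robot. Bar candidates are at about (115,212), (181,221) and (123,257), the grey jig is at (312,240) and the grinder at (225,290). The side view shows the same three bars at (243,134), (272,161) and (295,130), and the jig at (215,235).

```bash
cat > m.py <<'E'
from h import *
def bars(c,zlo=.018,zhi=.032,n=30):
    W=cloud(c); z=W[...,2]; px=c['pixels'].astype(int)
    m=(z>zlo)&(z<zhi)&(px.min(-1)>110)&(px.max(-1)-px.min(-1)<50)
    k,l=cv2.connectedComponents(m.astype(np.uint8))
    for i in range(1,k):
        P=W[l==i]
        if len(P)<n: continue
        r=cv2.minAreaRect(P[:,:2].astype(np.float32)*1000)
        v,u=np.argwhere(l==i).mean(0)
        print('px',int(u),int(v),'n',len(P),'c',np.round(r[0],1),'sz',np.round(r[1],1),'ang',round(r[2],2),'z',np.round(np.median(P[:,2]),4))
if __name__=='__main__':
    for n in('scene','side'):
        c=dict(np.load(f'pics/{n}1.npz')); print(n); bars(c)
        W=cloud(c); u,v=((312,240) if n=='scene' else (215,232))
        w=W[v-45:v+35,u-40:u+40].reshape(-1,3); px=c['pixels'][v-45:v+35,u-40:u+40].reshape(-1,3).astype(int)
        print('bench z',np.nanmedian(W[...,2]))
        g=(px.max(1)-px.min(1)<25)
        for lo,hi in((.005,.012),(.027,.037),(.045,.066),(.066,.15)):
            k=g&(w[:,2]>lo)&(w[:,2]<hi)
            if k.sum()>5:
                r=cv2.minAreaRect(w[k,:2].astype(np.float32)*1000); print(lo,k.sum(),np.round(r[0],1),np.round(r[1],1),round(r[2],1), np.round(np.percentile(w[k],[1,50,99],axis=0)*1000).tolist())
    c=dict(np.load('pics/scene1.npz')); 
    cv2.imwrite('pics/crop1.png',cv2.resize(cv2.cvtColor(np.ascontiguousarray(c['pixels'][190:280,80:360]),cv2.COLOR_RGB2BGR),None,fx=2.8,fy=2.8,interpolation=cv2.INTER_CUBIC))
E
python3 m.py
```

```text
scene
px 291 65 n 58 c [-950.4  -18. ] sz [342.3  30.8] ang 1.22 z 0.0306
px 361 72 n 48 c [-904.9  380.9] sz [ 31.8 253.8] ang 88.17 z 0.0307
px 403 87 n 1544 c [-843.1  497. ] sz [554.3 938.8] ang 0.62 z 0.0299
px 193 78 n 561 c [-606.2 -497.6] sz [582.  189.6] ang 75.32 z 0.029
px 277 147 n 61 c [53.6 48.9] sz [24.8 93.8] ang 42.21 z 0.0249
px 177 149 n 78 c [ 138.1 -333. ] sz [90.9 30.4] ang 75.24 z 0.022
px 112 209 n 306 c [ 531.8 -408.2] sz [182.8  27.7] ang 11.06 z 0.0223
px 181 218 n 369 c [ 542.8 -182.9] sz [ 31.5 179.4] ang 10.11 z 0.0224
px 305 225 n 52 c [512.  189.7] sz [21.8 31. ] ang 48.3 z 0.0258
px 319 227 n 36 c [510.7 236.9] sz [27.8 21.5] ang 27.57 z 0.0248
px 121 254 n 489 c [ 720.6 -290.6] sz [ 29.9 178.9] ang 9.54 z 0.0224
px 368 267 n 336 c [646.  374.1] sz [52.3 71.2] ang 14.37 z 0.0229
px 437 358 n 571 c [893.3 501.2] sz [297.5   5.5] ang 89.6 z 0.0252
bench z -0.0012098948552305728
0.005 371 [499.1 196.8] [257.  83.] 17.4 [[506.0, 180.0, 5.0], [577.0, 215.0, 7.0], [620.0, 248.0, 12.0]]
0.027 50 [545.1 212.2] [90.4 59.3] 1.8 [[499.0, 181.0, 27.0], [508.0, 21
[... 897 characters left out ...]
.1] sz [ 47.1 137.7] ang 88.03 z 0.0246
px 162 266 n 383 c [644.4 374.6] sz [51.2 71.9] ang 15.38 z 0.0238
px 98 288 n 223 c [763.6 504.9] sz [198.3   6.6] ang 89.44 z 0.0251
px 64 327 n 59 c [764.1 631.9] sz [42.6  5.2] ang 87.3 z 0.0262
bench z -0.0011441722718231963
0.005 480 [600.9 160.3] [170.8 319.6] 19.4 [[498.0, 2.0, 5.0], [594.0, 208.0, 9.0], [718.0, 251.0, 12.0]]
0.027 82 [537.2 207.7] [60.8 88.4] 82.9 [[497.0, 182.0, 27.0], [505.0, 225.0, 31.0], [583.0, 243.0, 37.0]]
0.045 115 [566.1 216.8] [45.7 30.7] 5.5 [[543.0, 202.0, 46.0], [567.0, 224.0, 58.0], [586.0, 232.0, 66.0]]
0.066 284 [585.  219.5] [119.1  17.9] 3.5 [[527.0, 209.0, 68.0], [593.0, 221.0, 107.0], [642.0, 230.0, 134.0]]
```

The bar nearest the base is at about (0.541, -0.183), with its axis about 10° off world y. The fence face is at about x 0.50, y 0.213. Next I work out the approach in tool axes.

```bash
cat > p.py <<'E'
from h import *
G=bot.tcp_to_grasp
def st():
    s=observe(); M=R.from_quat(s['tcp_rot']).as_matrix(); return s,M,s['ee_pos']+M[:,0]*G
def to(target,yaw=None):
    "tool-axes slide and spin to bring the grasp point to target, tool z heading to yaw (deg, world)"
    s,M,g=st(); d=M.T@(np.array(target)-g); z=M[:,2]
    cur=np.degrees(np.arctan2(z[1],z[0])); sp=None
    if yaw is not None: sp=-((yaw-cur+180)%360-180)   # tool x points down: spin about it is clockwise seen from above
    print('t',round(s['time_s'],2),'grasp',np.round(g,4),'zhead',round(cur,2),'tilt',np.round(M[:,0],3),'F',np.round(s['wrist_force'],1),'open',round(s['opening'],4),'j7',round(s['joint_positions'][6],2))
    print(' slide',np.round(d,4),'spin',None if sp is None else round(np.radians(sp),4))
if __name__=='__main__':
    import sys; a=[float(v) for v in sys.argv[1:]]; to(a[:3],a[3] if len(a)>3 else None)
E
python3 p.py .554 -.254 .021 100.2; python3 p.py .554 -.254 .021 -79.8
```

```text
t 0.1 grasp [ 0.2333 -0.5795  0.2406] zhead -158.07 tilt [-0.     0.001 -1.   ] F [0.9 0.2 0.8] open 0.0869 j7 -0.09
 slide [ 0.2198 -0.1819 -0.419 ] spin 1.7756
t 0.1 grasp [ 0.2333 -0.5795  0.2406] zhead -158.07 tilt [-0.     0.001 -1.   ] F [0.9 0.2 0.8] open 0.0869 j7 -0.09
 slide [ 0.2198 -0.1819 -0.419 ] spin -1.366
```

View pics/crop1.png

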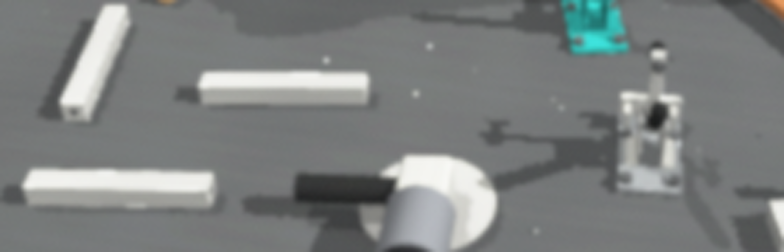

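```bash
python3 -m crank '{"slide":[[0.01,-0.022,-0.052],[0.02,-0.045,-0.104],[0.03,-0.068,-0.157],[0.04,-0.091,-0.209],[0.05,-0.114,-0.262],[0.06,-0.136,-0.314],[0.07,-0.159,-0.366],[0.08,-0.182,-0.419]],"spin":[-0.17,-0.34,-0.51,-0.68,-0.85,-1.02,-1.19,-1.366]}' 0.3 20; python3 p.py .554 -.254 .021 -79.8
cat >> h.py <<'E'
def wrist(f):
    "fisheye wrist picture: cloud in world from z_map"
    s,c=save('wrist',f); z=c['z_map']; v,u=np.mgrid[:z.shape[0],:z.shape[1]]
    x=(u-c['cx'])/c['fx']; y=(v-c['cy'])/c['fy']; th=np.hypot(x,y); k=np.where(th>1e-6,np.tan(np.minimum(th,1.5))/np.maximum(th,1e-6),1)
    P=np.stack([x*k*z,y*k*z,z,np.ones_like(z)],-1)@np.array(c['hand_eye']).T
    M=R.from_quat(s['tcp_rot']).as_matrix(); W=P[...,:3]@M.T+s['ee_pos']; W[(z==0)|(th>1.3)]=np.nan; return s,c,W
def level(c,W,lo,hi,n=100,grey=True):
    px=c['pixels'].astype(int); z=W[...,2]; m=(z>lo)&(z<hi)
    if grey: m&=(px.max(-1)-px.min(-1)<50)
    k,l=cv2.connectedComponents(m.astype(np.uint8))
    for i in range(1,k):
        P=W[l==i]
        if len(P)<n: continue
        r=cv2.minAreaRect(P[:,:2].astype(np.float32)*1000); v,u=np.argwhere(l==i).mean(0)
        print('px',int(u),int(v),'n',len(P),'c',np.round(r[0],1),'sz',np.round(r[1],1),'ang',round(r[2],2),'z',np.round(np.median(P[:,2]),4),'rng',np.round(np.percentile(P[:,:2],[1,99],axis=0)*1000).tolist())
E
python3 - <<'E'
from h import *
s,c,W=wrist('pics/w1.png'); print(np.nanmedian(W[...,2]),c['z_map'].shape); level(c,W,.018,.033)
E
```

```text
time_s: 1.1
ee_pos: [0.555, -0.2532, 0.3242]
tcp_rot: [0.452, 0.544, -0.452, 0.544]
wrist_force: [0.6, 0.2, 0.3]
opening: 0.061
t 1.1 grasp [ 0.555  -0.2532  0.1607] zhead -79.51 tilt [-0. -0. -1.] F [0.6 0.2 0.3] open 0.061 j7 0.4
 slide [ 0.1397 -0.0011  0.0006] spin 0.0051
0.00027482553531882337 (384, 512)
px 410 47 n 258 c [682.5 -72.1] sz [ 4.  92.5] ang 6.46 z 0.0302 rng [[679.0, -117.0], [688.0, -28.0]]
px 468 21 n 221 c [772.5 -16. ] sz [124.2   9.7] ang 3.16 z 0.0291 rng [[711.0, -24.0], [829.0, -9.0]]
px 248 114 n 4865 c [ 539.  -186.4] sz [ 25.3 180.1] ang 10.02 z 0.0245 rng [[515.0, -273.0], [563.0, -100.0]]
px 392 204 n 1657 c [ 710.5 -248.3] sz [26.3 88.7] ang 9.23 z 0.0244 rng [[693.0, -290.0], [726.0, -205.0]]
px 233 305 n 1798 c [ 555.5 -405.8] sz [128.4  26.9] ang 10.98 z 0.0245 rng [[498.0, -426.0], [617.0, -383.0]]
```

```bash
python3 -m crank '{"slide":[[0.05,-0.0037,0.0035],[0.1,-0.0037,0.0035],[0.13,-0.0037,0.0035],[0.139,-0.0037,0.0035],[0.139,-0.0037,0.0035]],"spin":[0.005,0.005,0.005,0.005,0.005]}'; python3 p.py .552 -.2573 .021 -79.9
```

```text
time_s: 1.78
ee_pos: [0.5512, -0.2586, 0.186]
tcp_rot: [0.455, 0.541, -0.455, 0.541]
wrist_force: [-0.2, -0.3, 1.2]
opening: 0.061
t 1.77 grasp [ 0.5512 -0.2585  0.0225] zhead -80.09 tilt [-0.  0. -1.] F [-0.2 -0.3  1.2] open 0.061 j7 0.34
 slide [ 0.0015  0.001  -0.0011] spin -0.0033
```

```bash
python3 -m crank '{"slide":[[0,0,0],[0,0,0],[0,0,0],[0,0,0]],"spin":[0,0,0,0]}' 1 15; python3 p.py .552 -.2573 .021 -79.9
```

```text
time_s: 2.28
ee_pos: [0.5512, -0.2586, 0.1861]
tcp_rot: [0.455, 0.541, -0.455, 0.541]
wrist_force: [0.9, -0.1, -0.1]
opening: 0.0289
t 2.27 grasp [ 0.5513 -0.2587  0.0226] zhead -80.09 tilt [ 0. -0. -1.] F [ 0.9 -0.1 -0.1] open 0.0289 j7 0.34
 slide [ 0.0016  0.001  -0.0012] spin -0.0033
```

```bash
python3 -m crank '{"slide":[[0,0,0],[0,0,0]],"spin":[0,0]}' 1 20; python3 -m crank '{"slide":[[-0.016,0,-0.002],[-0.0315,0,-0.006],[-0.047,0,-0.0115],[-0.0615,0,-0.018],[-0.0755,0,-0.0265],[-0.0885,0,-0.036],[-0.1005,0,-0.0465],[-0.111,0,-0.0585]],"spin":[0,0,0,0,0,0,0,0]}'; python3 - <<'E'
from p import *
to([.552,-.2573,.021],-79.9)
s,c=save('scene','pics/s2.png'); im=cv2.imread('pics/s2.png'); s,d=save('side','pics/d2.png'); 
cv2.imwrite('pics/v2.png',np.hstack([cv2.resize(im[130:290,90:350],None,fx=1.5,fy=1.5),cv2.resize(cv2.imread('pics/d2.png')[60:220,180:440],None,fx=1.5,fy=1.5)]))
E
```

```text
time_s: 2.52
ee_pos: [0.5513, -0.2586, 0.186]
tcp_rot: [0.455, 0.541, -0.455, 0.542]
wrist_force: [0.6, 0.1, 1.9]
opening: 0.0248
time_s: 3.52
ee_pos: [0.541, -0.2005, 0.2978]
tcp_rot: [0.455, 0.541, -0.455, 0.542]
wrist_force: [0.0, -1.9, -4.6]
opening: 0.0247
t 3.52 grasp [ 0.5411 -0.2007  0.1343] zhead -80.1 tilt [ 0.001 -0.001 -1.   ] F [ 0.  -1.9 -4.6] open 0.0247 j7 0.31
 slide [0.1133 0.001  0.0576] spin -0.0036
```

View pics/v2.png

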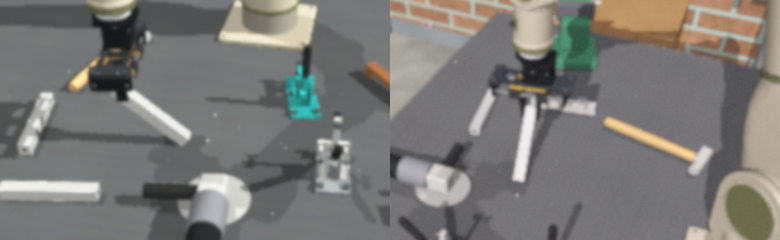

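The bar is at about 45° with its foot on the bench (left picture: foot at (185,138), top in the jaws; right picture: foot at (520,178)). I continue to near upright.

```bash
python3 -m crank '{"slide":[[-0.0095,0,-0.013],[-0.018,0,-0.0265],[-0.025,0,-0.041],[-0.0305,0,-0.056],[-0.0345,0,-0.072],[-0.037,0,-0.0875],[-0.038,0,-0.104],[-0.037,0,-0.12]],"spin":[0,0,0,0,0,0,0,0]}'
cat >> h.py <<'E'
def barfit(n,roi):
    "axis of the pale bar seen inside roi (x0,x1,y0,y1,z0,z1) from the fixed cameras' depth"
    s,c=cam(n); W=cloud(c); px=c['pixels'].astype(int)
    a=np.array(roi).reshape(3,2); m=np.all((W>a[:,0])&(W<a[:,1]),-1)&(px.min(-1)>110)&(px.max(-1)-px.min(-1)<45)
    k,l,st_,_=cv2.connectedComponentsWithStats(m.astype(np.uint8)); i=1+np.argmax(st_[1:,4]); P=W[l==i]
    x0,y0,_,z0=cv2.fitLine(P[:,[0,1,2]].astype(np.float32),cv2.DIST_HUBER,0,.01,.01)[:4].ravel() if False else (0,0,0,0)
    f=cv2.fitLine(P.astype(np.float32),cv2.DIST_HUBER,0,.01,.01).ravel()
    print(n,'n',len(P),'dir',np.round(f[:3],3),'mid',np.round(f[3:],4),'min',np.round(np.percentile(P,2,axis=0),4),'max',np.round(np.percentile(P,98,axis=0),4))
    return P
E
sed -i '/if False else/d' h.py
python3 - <<'E'
from p import *
to([.552,-.2573,.021],-79.9)
for n in('scene','side'): barfit(n,(.47,.58,-.16,-.02,.01,.2))
E
```

```text
time_s: 4.62
ee_pos: [0.5205, -0.081, 0.3345]
tcp_rot: [0.455, 0.541, -0.454, 0.542]
wrist_force: [-1.3, -0.5, 7.4]
opening: 0.0248
t 4.62 grasp [ 0.5207 -0.081   0.171 ] zhead -80.05 tilt [ 0.001  0.    -1.   ] F [-1.3 -0.5  7.4] open 0.0248 j7 0.14
 slide [0.15   0.0002 0.1791] spin -0.0026
scene n 364 dir [ 0.028 -0.073  0.997] mid [ 0.5342 -0.0822  0.0787] min [ 0.5147 -0.0953  0.0143] max [ 0.54   -0.0705  0.1634]
side n 356 dir [ 0.009 -0.005  1.   ] mid [ 0.5193 -0.0737  0.1056] min [ 0.5042 -0.0934  0.0152] max [ 0.5332 -0.0669  0.1817]
```

```bash
python3 - <<'E'
from h import *
s,c,W=wrist('pics/w2.png')
m=(W[...,0]>.47)&(W[...,0]<.68)&(W[...,1]>.15)&(W[...,1]<.28)
for lo,hi in((.003,.013),(.014,.029),(.026,.038),(.045,.065),(.066,.14)):
    V=W.copy(); V[~m]=np.nan; print(lo,hi); level(c,V,lo,hi,20)
E
```

```text
0.003 0.013
0.014 0.029
0.026 0.038
0.045 0.065
0.066 0.14
```

View pics/w2.png

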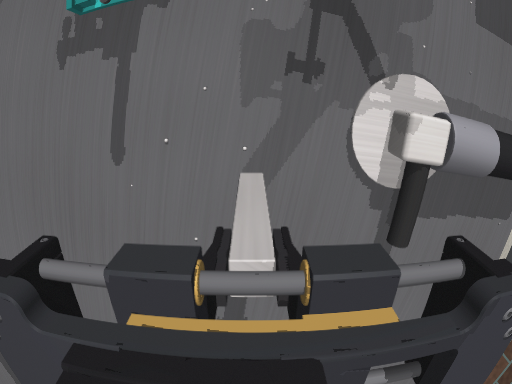

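Upright and seated: the wrist view shows the bar top at (250,265), its foot face at (250,178), and the grinder well to the right. I steer slightly, then start laying it down.

```bash
python3 -m crank '{"slide":[[0,0,0],[0,0,0],[0,0,0]],"spin":[0.02,0.04,0.04]}' 1 12; python3 -m crank '{"slide":[[0,0,-0.016],[0.001,0,-0.032],[0.004,0,-0.048],[0.0085,0,-0.0635],[0.0145,0,-0.078],[0.022,0,-0.0925],[0.0305,0,-0.106],[0.0405,0,-0.1185]],"spin":[0,0,0,0,0,0,0,0]}'; python3 - <<'E'
from p import *
to([.552,-.2573,.021],-82.3)
for n in('scene','side'): barfit(n,(.42,.58,-.16,.15,.01,.2))
E
```

```text
time_s: 5.15
ee_pos: [0.5206, -0.0808, 0.3344]
tcp_rot: [0.466, 0.532, -0.465, 0.532]
wrist_force: [-0.5, 1.8, 8.2]
opening: 0.0249
time_s: 6.15
ee_pos: [0.5045, 0.0358, 0.2924]
tcp_rot: [0.466, 0.532, -0.466, 0.532]
wrist_force: [0.0, 2.1, -0.4]
opening: 0.0248
t 6.15 grasp [0.5045 0.0358 0.1289] zhead -82.36 tilt [-0.  0. -1.] F [ 0.   2.1 -0.4] open 0.0248 j7 -0.15
 slide [0.1079 0.0082 0.2969] spin -0.0011
scene n 450 dir [-0.083  0.698  0.712] mid [ 0.5238 -0.0278  0.0656] min [ 0.5051 -0.0824  0.0143] max [0.5351 0.0242 0.1174]
side n 109 dir [-0.143  0.408  0.902] mid [0.5006 0.0526 0.1526] min [0.4792 0.0362 0.1259] max [0.5171 0.0745 0.197 ]
```

```bash
python3 -m crank '{"slide":[[0.011,0,-0.0115],[0.0235,0,-0.022],[0.0365,0,-0.031],[0.051,0,-0.039],[0.0655,0,-0.045],[0.081,0,-0.05],[0.0965,0,-0.0535],[0.106,0,-0.0545]],"spin":[0,0,0,0,0,0,0,0]}'; python3 - <<'E'
from p import *
to([.552,-.2573,.021],-82.3)
for n in('scene','side'): barfit(n,(.42,.58,-.16,.15,.01,.2))
E
```

```text
time_s: 7.25
ee_pos: [0.4972, 0.0888, 0.186]
tcp_rot: [0.465, 0.532, -0.466, 0.532]
wrist_force: [0.2, 2.7, -3.6]
opening: 0.0249
t 7.25 grasp [0.4971 0.0888 0.0225] zhead -82.37 tilt [-0.001 -0.    -1.   ] F [ 0.2  2.7 -3.6] open 0.0249 j7 -0.37
 slide [0.0014 0.0085 0.3504] spin -0.0012
scene n 376 dir [-0.119  0.992  0.039] mid [0.5174 0.0018 0.0234] min [ 0.4978 -0.0693  0.0106] max [0.5336 0.0477 0.0301]
side n 120 dir [-0.194  0.319  0.928] mid [0.4928 0.1085 0.049 ] min [0.4732 0.0645 0.0104] max [0.5118 0.1255 0.0988]
```

```bash
python3 -m crank '{"slide":[[0.002,0,0],[0.0035,0,0],[0.0035,0,0]],"spin":[0,0,0]}'; python3 -m crank '{"slide":[[0,0,0],[0,0,0],[0,0,0]],"spin":[0,0,0]}' 0.5; python3 -m crank '{"slide":[[-0.04,0,0.03],[-0.09,0,0.08],[-0.12,0,0.13],[-0.12,0,0.16],[-0.12,0,0.16]],"spin":[0,0,0,0,0]}' 0.3;  python3 - <<'E'
from p import *
to([.552,-.2573,.021],-82.3)
s,c,W=wrist('pics/w3.png'); print(np.nanmedian(W[...,2])); 
m=(W[...,0]>.43)&(W[...,0]<.68)&(W[...,1]>-.15)&(W[...,1]<.28)
V=W.copy(); V[~m]=np.nan
for lo,hi in((.003,.013),(.018,.030),(.029,.038),(.045,.065),(.066,.14)): print(lo,hi); level(c,V,lo,hi,60)
E
```

```text
time_s: 7.72
ee_pos: [0.4976, 0.0887, 0.184]
tcp_rot: [0.466, 0.532, -0.466, 0.532]
wrist_force: [-0.3, 3.5, -3.1]
opening: 0.0252
time_s: 8.1
ee_pos: [0.4977, 0.0885, 0.184]
tcp_rot: [0.466, 0.532, -0.466, 0.532]
wrist_force: [0.4, 0.5, -0.3]
opening: 0.0417
time_s: 8.72
ee_pos: [0.5188, -0.073, 0.3042]
tcp_rot: [0.467, 0.53, -0.467, 0.531]
wrist_force: [-0.2, 1.5, -0.8]
opening: 0.0609
t 8.72 grasp [ 0.5189 -0.0732  0.1407] zhead -82.68 tilt [ 0.001 -0.001 -1.   ] F [-0.2  1.5 -0.8] open 0.0609 j7 0.06
 slide [0.1199 0.0093 0.1866] spin -0.0066
0.00041738284548031857
0.003 0.013
px 386 134 n 4332 c [646.4   1.6] sz [ 67.1 121.6] ang 0.03 z 0.0105 rng [[614.0, -55.0], [679.0, 55.0]]
0.018 0.03
px 251 95 n 5582 c [507.3  13. ] sz [ 25.7 176.3] ang 7.61 z 0.0245 rng [[487.0, -72.0], [528.0, 98.0]]
px 405 132 n 295 c [659.1   6.1] sz [50.1 11.4] ang 87.1 z 0.0241 rng [[655.0, -18.0], [662.0, 30.0]]
0.029 0.038
px 410 133 n 228 c [657.8   5.2] sz [ 5.9 48. ] ang 1.84 z 0.0335 rng [[655.0, -18.0], [660.0, 29.0]]
px 419 177 n 102 c [679.1 -35.6] sz [ 2.7 26.9] ang 4.13 z 0.0337 rng [[677.0, -48.0], [680.0, -23.0]]
0.045 0.065
px 428 138 n 1373 c [667.6   4.5] sz [25.9 51. ] ang 1.46 z 0.0533 rng [[655.0, -19.0], [680.0, 29.0]]
0.066 0.14
px 195 240 n 392 c [487.2 -75.2] sz [ 7.9 23. ] ang 29.99 z 0.1312 rng [[478.0, -86.0], [490.0, -67.0]]
px 308 240 n 416 c [549.2 -66.9] sz [22.4  8.2] ang 73.25 z 0.1311 rng [[547.0, -78.0], [556.0, -57.0]]
```

View pics/w3.png

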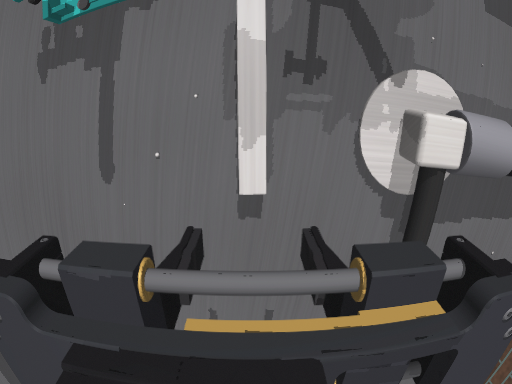

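The wrist view shows the bar lying flat with its near end at (252,192) and the grinder clear. The fit gives 7.6°, a centre near (0.507, 0.015) and end_b about 23 mm from its start. Next I grip the end_b end.

```bash
python3 p.py .5165 -.0566 .0215 -82.4
```

```text
t 8.78 grasp [ 0.5187 -0.0709  0.1403] zhead -82.52 tilt [ 0. -0. -1.] F [0.4 0.5 0.2] open 0.0609 j7 0.06
 slide [ 0.1188 -0.0003 -0.0145] spin -0.0021
```

```bash
python3 -m crank '{"slide":[[0.04,0,-0.0145],[0.09,0,-0.0145],[0.11,0,-0.0145],[0.1185,0,-0.0145],[0.1185,0,-0.0145]],"spin":[0,0,0,0,0]}'; python3 -m crank '{"slide":[[0,0,0],[0,0,0],[0,0,0],[0,0,0],[0,0,0],[0,0,0]],"spin":[0,0,0,0,0,0]}' 1 18; python3 p.py .5165 -.0566 .0215 -82.4
```

```text
time_s: 9.4
ee_pos: [0.5172, -0.0553, 0.1859]
tcp_rot: [0.466, 0.532, -0.465, 0.532]
wrist_force: [-0.0, 0.2, 0.8]
opening: 0.061
time_s: 10.15
ee_pos: [0.5168, -0.0555, 0.1854]
tcp_rot: [0.466, 0.532, -0.466, 0.532]
wrist_force: [-1.0, -0.3, 1.7]
opening: 0.0251
t 10.15 grasp [ 0.5169 -0.0555  0.0219] zhead -82.39 tilt [ 0. -0. -1.] F [-1.  -0.3  1.7] open 0.0251 j7 -0.06
 slide [ 0.0004 -0.0005  0.001 ] spin 0.0002
```

```bash
python3 -m crank '{"slide":[[-0.016,0,-0.002],[-0.0315,0,-0.006],[-0.0465,0,-0.0115],[-0.061,0,-0.018],[-0.0745,0,-0.0265],[-0.0875,0,-0.036],[-0.099,0,-0.0465],[-0.1095,0,-0.058]],"spin":[0,0,0,0,0,0,0,0]}'; python3 -m crank '{"slide":[[-0.0095,0,-0.013],[-0.0175,0,-0.0265],[-0.0245,0,-0.041],[-0.03,0,-0.0555],[-0.034,0,-0.0715],[-0.0365,0,-0.087],[-0.037,0,-0.1025],[-0.036,0,-0.1185]],"spin":[0,0,0,0,0,0,0,0]}';python3 - <<'E'
from p import *
to([.552,-.2573,.021],-82.3)
for n in('scene','side'): barfit(n,(.43,.56,.06,.16,.01,.2))
s,c,W=wrist('pics/w4.png'); print(np.nanmedian(W[...,2])); 
m=(W[...,0]>.43)&(W[...,0]<.68)&(W[...,1]>.15)&(W[...,1]<.3)
V=W.copy(); V[~m]=np.nan
for lo,hi in((.003,.013),(.014,.029),(.026,.038),(.045,.065),(.066,.14)): print(lo,hi); level(c,V,lo,hi,40)
E
```

```text
time_s: 11.15
ee_pos: [0.509, 0.0026, 0.2956]
tcp_rot: [0.466, 0.532, -0.466, 0.532]
wrist_force: [1.1, -2.4, -4.6]
opening: 0.025
time_s: 12.15
ee_pos: [0.4934, 0.121, 0.3314]
tcp_rot: [0.466, 0.532, -0.465, 0.532]
wrist_force: [-0.3, -0.5, 5.4]
opening: 0.0248
t 12.15 grasp [0.4936 0.1212 0.1679] zhead -82.36 tilt [ 0.001  0.001 -1.   ] F [-0.3 -0.5  5.4] open 0.0248 j7 -0.31
 slide [0.1466 0.0074 0.383 ] spin -0.0011
scene n 316 dir [ 0.02  -0.06   0.998] mid [0.5079 0.1183 0.083 ] min [0.5038 0.1062 0.0127] max [0.5115 0.1304 0.1573]
side n 359 dir [ 0.    -0.003  1.   ] mid [0.4923 0.13   0.1245] min [0.4775 0.1124 0.0157] max [0.5056 0.1335 0.1802]
0.0005435204743206024
0.003 0.013
px 321 105 n 3596 c [562.8 213.4] sz [110.4  64.7] ang 4.62 z 0.0078 rng [[508.0, 180.0], [617.0, 247.0]]
px 342 116 n 42 c [576.5 204.7] sz [15.8  3. ] ang 6.39 z 0.0076 rng [[569.0, 203.0], [584.0, 206.0]]
0.014 0.029
px 288 77 n 128 c [513.5 233.4] sz [17.7  6.3] ang 7.03 z 0.0254 rng [[505.0, 230.0], [522.0, 237.0]]
px 285 126 n 129 c [517.  185.7] sz [16.8  6.4] ang 5.85 z 0.0256 rng [[509.0, 182.0], [525.0, 190.0]]
0.026 0.038
px 273 100 n 597 c [502.  208.1] sz [64.  13.4] ang 89.22 z 0.0314 rng [[496.0, 177.0], [508.0, 239.0]]
0.045 0.065
px 344 94 n 272 c [562.5 225.2] sz [43.8  9. ] ang 9.47 z 0.0588 rng [[541.0, 219.0], [583.0, 229.0]]
px 342 120 n 273 c [564.3 202.1] sz [44.2  8.9] ang 4.4 z 0.0587 rng [[543.0, 197.0], [585.0, 206.0]]
0.066 0.14
px 397 115 n 3237 c [583.4 215.8] sz [117.9  18.8] ang 3.53 z 0.118 rng [[525.0, 205.0], [639.0, 227.0]]
```

View pics/w4.png

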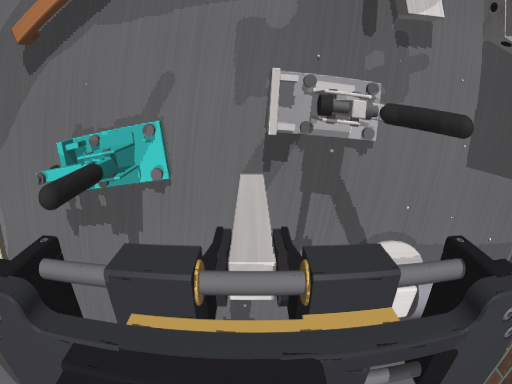

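Upright on end_a. The wrist view shows the grey jig's fence at (273,100), its handle pointing right to (468,125), and the bar's foot at (250,180). The jig angle is about 4.6° and the fence face centre is near (0.4985, 0.208). I spin to align, move 9 mm away from the fence side for clearance, then lay the bar.

```bash
python3 -m crank '{"slide":[[-0.001,-0.002,0],[-0.001,-0.004,0],[-0.001,-0.006,0],[-0.001,-0.009,0],[-0.001,-0.009,0]],"spin":[0.02,0.04,0.052,0.052,0.052]}' 1 14; python3 - <<'E'
from p import *
to([.552,-.2573,.021],-85.4)
for n in('scene','side'): barfit(n,(.43,.56,.06,.16,.01,.2))
c=dict(np.load('pics/w4.npz')); 
E
```

```text
time_s: 12.92
ee_pos: [0.4845, 0.1183, 0.3321]
tcp_rot: [0.48, 0.52, -0.479, 0.52]
wrist_force: [2.7, 1.4, 2.2]
opening: 0.0252
t 12.93 grasp [0.4847 0.1183 0.1686] zhead -85.36 tilt [ 0.001 -0.    -1.   ] F [2.7 1.4 2.2] open 0.0252 j7 -0.35
 slide [0.1477 0.0366 0.3798] spin 0.0007
scene n 360 dir [-0.049 -0.07   0.996] mid [0.503  0.1155 0.0828] min [0.4968 0.1018 0.0127] max [0.5091 0.1298 0.1605]
side n 363 dir [-0.029 -0.026  0.999] mid [0.487  0.1249 0.1025] min [0.4705 0.109  0.0144] max [0.5014 0.1311 0.1805]
```

```bash
python3 -m crank '{"slide":[[0,0,-0.016],[0.001,0,-0.032],[0.004,0,-0.048],[0.0085,0,-0.063],[0.0145,0,-0.0775],[0.022,0,-0.0915],[0.0305,0,-0.105],[0.0405,0,-0.117]],"spin":[0,0,0,0,0,0,0,0]}'; python3 - <<'E'
from p import *
to([.552,-.2573,.021],-85.4)
for n in('scene',): barfit(n,(.43,.54,.06,.26,.01,.2))
E
```

```text
time_s: 14.02
ee_pos: [0.4744, 0.2365, 0.2907]
tcp_rot: [0.479, 0.52, -0.479, 0.52]
wrist_force: [1.2, 3.8, 2.3]
opening: 0.0258
t 14.03 grasp [0.4743 0.2366 0.1272] zhead -85.29 tilt [-0.001  0.001 -1.   ] F [1.2 3.8 2.3] open 0.0258 j7 -0.66
 slide [0.1059 0.0369 0.4986] spin 0.0019
scene n 507 dir [-0.083  0.674  0.735] mid [0.4954 0.1713 0.0673] min [0.4744 0.1186 0.0158] max [0.5093 0.223  0.1195]
```

```bash
python3 -m crank '{"slide":[[0.011,0,-0.0115],[0.0235,0,-0.022],[0.0365,0,-0.031],[0.051,0,-0.039],[0.0655,0,-0.045],[0.081,0,-0.05],[0.0965,0,-0.0535],[0.105,0,-0.0545]],"spin":[0,0,0,0,0,0,0,0]}'; python3 -m crank '{"slide":[[0,0,0],[0,0,0]],"spin":[0,0]}'; python3 p.py .486 .207 .021 -85.4
```

```text
time_s: 15.08
ee_pos: [0.4702, 0.289, 0.1847]
tcp_rot: [0.479, 0.52, -0.48, 0.52]
wrist_force: [0.4, 2.5, -3.3]
opening: 0.025
time_s: 15.32
ee_pos: [0.4708, 0.2886, 0.1863]
tcp_rot: [0.479, 0.519, -0.48, 0.52]
wrist_force: [-0.6, 0.3, -4.9]
opening: 0.0249
t 15.32 grasp [0.4707 0.2885 0.0228] zhead -85.41 tilt [-0.    -0.001 -1.   ] F [-0.6  0.3 -4.9] open 0.0249 j7 -0.86
 slide [0.0019 0.0087 0.0824] spin -0.0002
```

```bash
python3 -m crank '{"slide":[[0.0015,0,0],[0.0025,0,0],[0.0025,0,0]],"spin":[0,0,0]}'; python3 -m crank '{"slide":[[0,0,0],[0,0,0],[0,0,0]],"spin":[0,0,0]}' 0.5; python3 -m crank '{"slide":[[-0.05,0,0],[-0.1,0,0],[-0.14,0,0],[-0.14,-0.01,0.04],[-0.14,-0.03,0.08],[-0.14,-0.03,0.08]],"spin":[0,0,0,-0.15,-0.3,-0.3]}' 0.3;  python3 - <<'E'
from p import *
to([.4387,.21,.021],4.6)
s,c,W=wrist('pics/w5.png'); print(np.array(c['hand_eye']).round(3).tolist())
m=(W[...,0]>.4)&(W[...,0]<.68)&(W[...,1]>.08)&(W[...,1]<.33)
V=W.copy(); V[~m]=np.nan
for lo,hi in((.003,.013),(.018,.0285),(.029,.038)): print(lo,hi); level(c,V,lo,hi,40)
for n in('scene','side'): barfit(n,(.43,.51,.08,.33,.01,.027))
s,c=save('scene','pics/s5.png')
a=cv2.imread('pics/s5.png')[160:290,230:400]; b=cv2.imread('pics/w5.png')
cv2.imwrite('pics/v5.png',np.hstack([cv2.resize(b,(420,315)),cv2.resize(a,(380,315))]))
E
```

```text
time_s: 15.7
ee_pos: [0.4707, 0.289, 0.1838]
tcp_rot: [0.479, 0.52, -0.479, 0.52]
wrist_force: [0.5, 0.1, -3.9]
opening: 0.0255
time_s: 16.08
ee_pos: [0.4706, 0.2893, 0.184]
tcp_rot: [0.479, 0.52, -0.479, 0.52]
wrist_force: [-0.1, 0.3, 0.0]
opening: 0.0416
time_s: 16.82
ee_pos: [0.4469, 0.2041, 0.3236]
tcp_rot: [0.396, 0.585, -0.398, 0.586]
wrist_force: [0.0, 0.2, -0.7]
opening: 0.0609
t 16.82 grasp [0.447  0.2037 0.1601] zhead -68.28 tilt [ 0.    -0.003 -1.   ] F [ 0.   0.2 -0.7] open 0.0609 j7 -0.27
 slide [ 0.1391 -0.0052 -0.0093] spin -1.2719
[[0.0, -0.306, 0.952, 0.021], [1.0, -0.001, -0.001, -0.0], [0.001, 0.952, 0.306, -0.085], [0.0, 0.0, 0.0, 1.0]]
0.003 0.013
px 292 115 n 44 c [458.3 283.9] sz [ 1.3 31.6] ang 7.36 z 0.0089 rng [[456.0, 269.0], [460.0, 299.0]]
px 270 191 n 176 c [468.9 194.4] sz [  0.7 144.3] ang 6.62 z 0.008 rng [[461.0, 123.0], [477.0, 265.0]]
px 343 201 n 2707 c [557.4 213. ] sz [120.8  64.7] ang 4.63 z 0.0078 rng [[497.0, 182.0], [614.0, 247.0]]
0.018 0.0285
px 287 182 n 4372 c [479.5 212.3] sz [ 26.  180.1] ang 6.9 z 0.0245 rng [[459.0, 126.0], [499.0, 3
[... 276 characters left out ...]
35 rng [[540.0, 224.0], [583.0, 229.0]]
px 308 224 n 72 c [517.6 186.2] sz [16.   5.5] ang 5.13 z 0.0247 rng [[510.0, 183.0], [525.0, 189.0]]
px 341 223 n 43 c [551.6 201.2] sz [17.9  2.4] ang 13.06 z 0.0235 rng [[543.0, 198.0], [560.0, 202.0]]
0.029 0.038
px 305 203 n 496 c [501.7 208.5] sz [ 8.6 63.7] ang 5.54 z 0.0315 rng [[495.0, 178.0], [508.0, 240.0]]
px 362 208 n 88 c [561.8 227.3] sz [43.6  2.8] ang 7.72 z 0.0337 rng [[540.0, 224.0], [583.0, 229.0]]
scene n 217 dir [-0.122  0.992 -0.034] mid [0.4823 0.2645 0.0219] min [0.4606 0.2243 0.0106] max [0.5059 0.3028 0.026 ]
side n 500 dir [-0.109  0.994 -0.011] mid [0.4789 0.2228 0.0228] min [0.4593 0.1316 0.0114] max [0.5019 0.3041 0.0265]
```

View pics/v5.png

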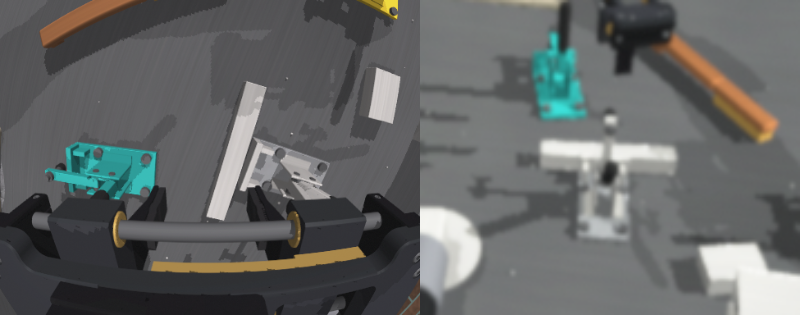

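The bar is flat beside the fence. In jig coordinates it is at x -17.7 mm, y +5 mm, and 2.3° off. The wrist view (left half) shows it at (235,150) with the fence at (250,165); the right half shows it in front of the fence. I check the turquoise jig's clearance before pushing from the robot side with spread fingers.

```bash
python3 - <<'E'
from p import *
c=dict(np.load('pics/s5.npz')); W=cloud(c)
m=(W[...,2]>.02)&(W[...,0]>.25)&(W[...,0]<.46)&(W[...,1]>.05)&(W[...,1]<.3)
c1=dict(np.load('pics/scene1.npz')); W1=cloud(c1); m1=(W1[...,2]>.02)&(W1[...,0]>.25)&(W1[...,0]<.46)&(W1[...,1]>.05)&(W1[...,1]<.24)
for lo in (.02,.06,.1,.13,.15): 
    k=m1&(W1[...,2]>lo); print(lo,k.sum(), np.round(np.percentile(W1[k],[1,99],axis=0),3).tolist() if k.sum() else '')
to([.4354,.2082,.16],4.6)
E
```

```text
0.02 323 [[0.271, 0.093, 0.021], [0.369, 0.151, 0.154]]
0.06 154 [[0.27, 0.114, 0.061], [0.368, 0.144, 0.155]]
0.1 96 [[0.35, 0.127, 0.101], [0.368, 0.144, 0.156]]
0.13 49 [[0.349, 0.128, 0.132], [0.367, 0.145, 0.156]]
0.15 17 [[0.349, 0.128, 0.15], [0.365, 0.143, 0.156]]
t 17.02 grasp [0.4473 0.2082 0.1605] zhead -68.17 tilt [ 0.001  0.001 -1.   ] F [ 0.9 -0.4 -0.6] open 0.0611 j7 -0.27
 slide [ 0.0005 -0.011  -0.0044] spin -1.2701
```

```bash
python3 -m crank '{"slide":[[0,-0.003,-0.001],[0,-0.006,-0.002],[0,-0.009,-0.003],[0,-0.011,-0.0045],[0,-0.011,-0.0045],[0,-0.011,-0.0045],[0,-0.011,-0.0045],[0,-0.011,-0.0045]],"spin":[-0.18,-0.36,-0.54,-0.72,-0.9,-1.08,-1.26,-1.27]}' 0.4; python3 p.py .4354 .2082 .0215 4.6
```

```text
time_s: 18.02
ee_pos: [0.4353, 0.2081, 0.3238]
tcp_rot: [-0.028, 0.707, 0.029, 0.706]
wrist_force: [-0.2, 0.7, -0.3]
opening: 0.0521
t 18.02 grasp [0.4352 0.2083 0.1603] zhead 4.61 tilt [-0.     0.001 -1.   ] F [-0.2  0.7 -0.3] open 0.0521 j7 0.96
 slide [ 0.1388 -0.0002  0.0002] spin 0.0002
```

```bash
python3 -m crank '{"slide":[[0.05,0,0],[0.1,0,0],[0.13,0,0],[0.137,0,0]],"spin":[0,0,0,0]}'; python3 -m crank '{"slide":[[0,0,0.01],[0,0,0.014],[0,0,0.017],[0,0,0.02],[0,0,0.022],[0,0,0.024],[0,0,0.025],[0,0,0.026]],"spin":[0,0,0,0,0,0,0,0]}'; python3 p.py .4354 .2082 .0215 4.6
```

```text
time_s: 18.52
ee_pos: [0.4346, 0.2076, 0.1852]
tcp_rot: [-0.028, 0.708, 0.027, 0.705]
wrist_force: [-0.4, 0.2, -0.1]
opening: 0.0521
time_s: 19.52
ee_pos: [0.4598, 0.2097, 0.1866]
tcp_rot: [-0.029, 0.708, 0.029, 0.705]
wrist_force: [-9.1, -0.7, 7.0]
opening: 0.0521
t 19.52 grasp [0.4593 0.2096 0.0231] zhead 4.67 tilt [-0.003 -0.001 -1.   ] F [-9.1 -0.7  7. ] open 0.0521 j7 0.78
 slide [ 0.0017  0.0006 -0.024 ] spin 0.0012
```

```bash
python3 -m crank '{"slide":[[0,0,0.0005],[0,0,0.001],[0,0,0.0015],[0,0,0.002],[0,0,0.002]],"spin":[0,0,0,0,0]}'; python3 - <<'E'
from p import *
to([.4354,.2082,.0215],4.6)
s,c,W=wrist('pics/w6.png')
m=(W[...,0]>.44)&(W[...,0]<.52)&(W[...,1]>.08)&(W[...,1]<.33)
V=W.copy(); V[~m]=np.nan
for lo,hi in((.018,.0285),(.029,.038)): print(lo,hi); level(c,V,lo,hi,40)
E
```

```text
time_s: 20.15
ee_pos: [0.4617, 0.2099, 0.1866]
tcp_rot: [-0.029, 0.708, 0.028, 0.705]
wrist_force: [-9.8, 0.3, 6.3]
opening: 0.052
t 20.15 grasp [0.4612 0.2098 0.0231] zhead 4.66 tilt [-0.003 -0.001 -1.   ] F [-9.8  0.3  6.3] open 0.052 j7 0.79
 slide [ 0.0017  0.0005 -0.0258] spin 0.001
0.018 0.0285
px 199 247 n 237 c [460.2 182.4] sz [22.3  8.4] ang 30.3 z 0.0233 rng [[452.0, 174.0], [471.0, 184.0]]
px 304 247 n 250 c [456.6 236.3] sz [ 8.1 23.7] ang 71.82 z 0.023 rng [[447.0, 235.0], [467.0, 243.0]]
px 249 304 n 2140 c [491.5 212.2] sz [14.6 76.4] ang 4.67 z 0.0246 rng [[484.0, 177.0], [501.0, 246.0]]
0.029 0.038
px 192 253 n 236 c [457.1 180.2] sz [17.6  8.1] ang 43.9 z 0.0332 rng [[452.0, 172.0], [465.0, 183.0]]
px 310 253 n 249 c [451.9 237.8] sz [ 8.4 17.6] ang 56.74 z 0.0329 rng [[446.0, 235.0], [461.0, 246.0]]
px 243 317 n 433 c [498.1 208.3] sz [ 3.6 63.2] ang 4.49 z 0.0307 rng [[495.0, 177.0], [502.0, 239.0]]
```

View pics/w6.png

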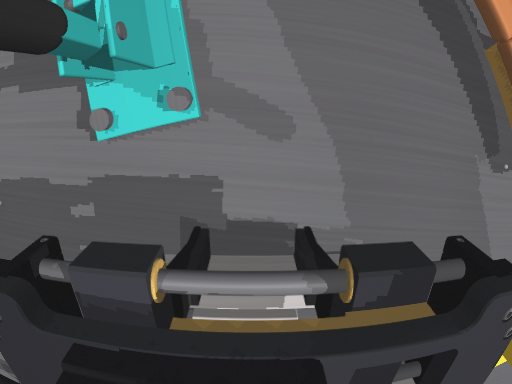

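The fingers have squared the bar, now at 4.67° against the jig's 4.6°, but the steady force shows it is still sliding. I push until the force rises.

```bash
python3 -m crank '{"slide":[[0,0,0.0005],[0,0,0.001],[0,0,0.0015],[0,0,0.0015]],"spin":[0,0,0,0]}'; python3 -m crank '{"slide":[[0,0,0.0005],[0,0,0.001],[0,0,0.001]],"spin":[0,0,0]}'; python3 p.py .4354 .2082 .0215 4.6
```

```text
time_s: 20.7
ee_pos: [0.4629, 0.21, 0.1865]
tcp_rot: [-0.029, 0.708, 0.028, 0.705]
wrist_force: [-12.5, -0.2, 9.0]
opening: 0.0525
time_s: 21.08
ee_pos: [0.4632, 0.2102, 0.1864]
tcp_rot: [-0.03, 0.709, 0.028, 0.704]
wrist_force: [-15.4, -1.2, 12.7]
opening: 0.052
t 21.07 grasp [0.4623 0.2098 0.0229] zhead 4.68 tilt [-0.006 -0.002 -1.   ] F [-15.4  -1.2  12.7] open 0.052 j7 0.79
 slide [ 0.0016  0.0006 -0.0269] spin 0.0013
```

Force rises without motion, so the bar is against the fence. I back off, rise, and check the bar and the handle.

```bash
python3 -m crank '{"slide":[[0,0,-0.01],[0,0,-0.03],[-0.06,0,-0.03],[-0.12,0,-0.03],[-0.17,0,-0.03],[-0.17,0,-0.06],[-0.17,0,-0.06]],"spin":[0,0,0,0,0,0,0]}' 1 20;  python3 - <<'E'
from p import *
s,c,W=wrist('pics/w7.png')
def rep(c,W):
    m=(W[...,0]>.44)&(W[...,0]<.52)&(W[...,1]>.08)&(W[...,1]<.33); V=W.copy(); V[~m]=np.nan; level(c,V,.018,.0285,60)
rep(c,W)
for n in('scene','side'):
    s,c=save(n,f'pics/{n}7.png'); W=cloud(c); print(n); rep(c,W)
    px=c['pixels'].astype(int); m=(W[...,2]>.06)&(W[...,0]>.56)&(W[...,0]<.7)&(W[...,1]>.18)&(W[...,1]<.27)&(px.max(-1)<70)
    P=W[m]; J=(P[:,:2]-[.4976,.2082])@np.array([[.9968,-.0802],[.0802,.9968]]); print('handle jig xy min/max',np.round(np.percentile(J,[2,98],axis=0),3).tolist(),'z',np.round(np.percentile(P[:,2],[2,98]),3))
to([.697,.224,.19],4.6)
E
```

```text
time_s: 21.95
ee_pos: [0.4046, 0.205, 0.3571]
tcp_rot: [-0.029, 0.706, 0.027, 0.707]
wrist_force: [-0.5, -0.3, 0.6]
opening: 0.0013
px 206 239 n 771 c [484.7 155.5] sz [16.8 67.7] ang 5.48 z 0.0244 rng [[474.0, 123.0], [493.0, 188.0]]
px 298 239 n 830 c [475.4 266. ] sz [16.7 72.6] ang 4.36 z 0.0243 rng [[466.0, 230.0], [485.0, 301.0]]
scene
px 297 222 n 179 c [498.6 167.1] sz [42.9 81.6] ang 4.01 z 0.0226 rng [[477.0, 126.0], [515.0, 207.0]]
px 330 224 n 176 c [492.3 264.1] sz [47.9 82.5] ang 6.22 z 0.0229 rng [[469.0, 222.0], [516.0, 303.0]]
handle jig xy min/max [[0.112, -0.006], [0.151, 0.006]] z [0.08  0.132]
side
px 233 247 n 422 c [495.7 226.1] sz [ 48.  162.2] ang 4.24 z 0.0239 rng [[467.0, 146.0], [515.0, 305.0]]
handle jig xy min/max [[0.096, -0.001], [0.14, 0.011]] z [0.084 0.135]
t 22.1 grasp [0.4063 0.2044 0.1931] zhead 4.56 tilt [ 0. -0. -1.] F [ 0.5 -0.4  0.3] open 0.0002 j7 1.05
 slide [ 0.0032 -0.0035  0.2914] spin -0.0007
```

```bash
python3 -m crank '{"slide":[[0,-0.001,0.05],[0,-0.002,0.11],[0,-0.003,0.17],[0,-0.0035,0.2],[0,-0.0035,0.2]],"spin":[0,0,0,0,0]}'; python3 - <<'E'
from p import *
s,c,W=wrist('pics/w8.png')
m=(W[...,0]>.44)&(W[...,0]<.56)&(W[...,1]>.08)&(W[...,1]<.33); V=W.copy(); V[~m]=np.nan
for lo,hi in((.018,.028),(.029,.038)): print(lo); level(c,V,lo,hi,60)
to([.697,.224,.112],4.6)
E
```

```text
time_s: 22.72
ee_pos: [0.6076, 0.2169, 0.3542]
tcp_rot: [-0.027, 0.708, 0.028, 0.705]
wrist_force: [-1.1, 0.2, -0.0]
opening: 0.0001
0.018
px 256 66 n 4002 c [485.3 212.8] sz [ 25.6 179.5] ang 4.4 z 0.0244 rng [[469.0, 125.0], [502.0, 300.0]]
px 250 92 n 281 c [515.  209.9] sz [18.2 61. ] ang 4.69 z 0.0253 rng [[504.0, 182.0], [526.0, 237.0]]
0.029
px 251 80 n 505 c [502.1 208.6] sz [ 7.7 63.2] ang 4.39 z 0.0315 rng [[496.0, 177.0], [508.0, 239.0]]
t 22.77 grasp [0.6057 0.2176 0.1913] zhead 4.57 tilt [-0.003  0.001 -1.   ] F [-0.7  0.4  0.5] open 0.0007 j7 0.93
 slide [ 0.0791 -0.001   0.0917] spin -0.0006
```

View pics/w8.png

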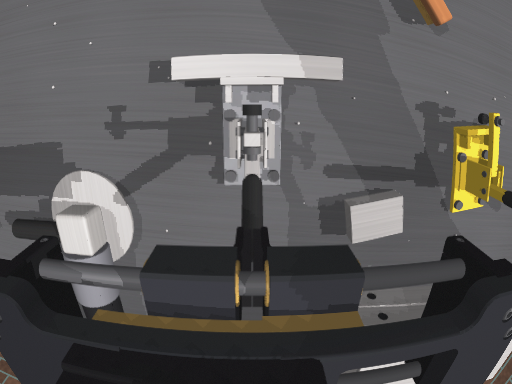

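The wrist view shows the bar at (256,68), flush along the fence at (251,80), with the handle at (252,205) under the gripper and the grinder and offcut untouched. The bar is at jig x -12.4, y +5.5 mm, and parallel. I go behind the handle next.

```bash
python3 -m crank '{"slide":[[0,0,0.05],[0,0,0.092],[0.03,-0.001,0.092],[0.065,-0.001,0.092],[0.078,-0.001,0.092]],"spin":[0,0,0,0,0]}'; python3 -m crank '{"slide":[[0,0,-0.01],[0,0,-0.02],[0,0,-0.03],[-0.002,0,-0.04],[-0.004,0,-0.05],[-0.006,0,-0.06],[-0.008,0,-0.07],[-0.01,0,-0.08]],"spin":[0,0,0,0,0,0,0,0]}';python3 p.py .697 .224 .112 4.6
```

```text
time_s: 23.4
ee_pos: [0.6963, 0.2236, 0.2764]
tcp_rot: [-0.029, 0.708, 0.028, 0.705]
wrist_force: [0.6, 0.2, 0.4]
opening: 0.0008
time_s: 24.4
ee_pos: [0.6185, 0.2174, 0.2915]
tcp_rot: [-0.027, 0.704, 0.029, 0.709]
wrist_force: [6.1, 1.1, 5.1]
opening: 0.0006
t 24.4 grasp [0.6196 0.2177 0.128 ] zhead 4.52 tilt [ 0.007  0.002 -1.   ] F [6.1 1.1 5.1] open 0.0006 j7 0.91
 slide [0.0165 0.0001 0.0775] spin -0.0014
```

```bash
python3 -m crank '{"slide":[[0,0,-0.006],[0,0,-0.012],[0,0,-0.017],[0,0,-0.021],[0,0,-0.024],[0,0,-0.027],[0,0,-0.027]],"spin":[0,0,0,0,0,0,0]}';python3 p.py .697 .224 .112 4.6; python3 -m crank '{"slide":[[0,0,-0.001],[0,0,-0.002],[0,0,-0.002]],"spin":[0,0,0]}';python3 p.py .697 .224 .112 4.6
```

```text
time_s: 25.28
ee_pos: [0.5919, 0.215, 0.2889]
tcp_rot: [-0.027, 0.705, 0.029, 0.708]
wrist_force: [13.5, 4.8, -3.6]
opening: 0.0001
t 25.27 grasp [0.5925 0.2152 0.1254] zhead 4.54 tilt [ 0.004  0.002 -1.   ] F [13.5  4.8 -3.6] open 0.0001 j7 0.89
 slide [0.0139 0.0004 0.1048] spin -0.001
time_s: 25.65
ee_pos: [0.5911, 0.2147, 0.289]
tcp_rot: [-0.027, 0.704, 0.029, 0.709]
wrist_force: [24.9, 8.2, -9.2]
opening: 0.0002
t 25.65 grasp [0.5924 0.2153 0.1255] zhead 4.49 tilt [ 0.008  0.003 -1.   ] F [24.9  8.2 -9.2] open 0.0002 j7 0.89
 slide [0.0144 0.0005 0.1049] spin -0.0018
```

The force climbs to 25 N without motion, and the position matches the upright stop. I back off, rise and check.

```bash
python3 -m crank '{"slide":[[0,0,0.01],[0,0,0.04],[-0.05,0,0.04],[-0.1,0,0.02],[-0.1,0,0.02]],"spin":[0,0,0,0,0]}'; python3 - <<'E'
from p import *
s,c,W=wrist('pics/w9.png')
m=(W[...,0]>.44)&(W[...,0]<.56)&(W[...,1]>.08)&(W[...,1]<.33); V=W.copy(); V[~m]=np.nan
for lo,hi in((.018,.028),(.029,.038)): print(lo); level(c,V,lo,hi,60)
for n in('scene','side'):
    s,c=save(n,f'pics/{n}9.png'); W=cloud(c)
    px=c['pixels'].astype(int); m=(W[...,2]>.09)&(W[...,2]<.165)&(W[...,0]>.53)&(W[...,0]<.66)&(W[...,1]>.18)&(W[...,1]<.25)&(px.max(-1)<70)
    P=W[m]; J=(P[:,:2]-[.4978,.2082])@np.array([[.9968,-.0802],[.0802,.9968]]); 
    print(n,len(P)); 
    if len(P)>10: print('jig xy',np.round(np.percentile(J,[2,98],axis=0),3).tolist(),'z',np.round(np.percentile(P[:,2],[2,98]),3)); f=cv2.fitLine(np.c_[J,P[:,2]].astype(np.float32),cv2.DIST_HUBER,0,.01,.01).ravel(); print('handle dir jig',f[:3].round(3))
a=cv2.imread('pics/scene9.png')[160:290,230:400]; b=cv2.imread('pics/side9.png')[170:280,140:300]
cv2.imwrite('pics/v9.png',np.hstack([cv2.resize(a,(400,306)),cv2.resize(b,(400,306))]))
to([.697,.224,.112],4.6)
E
```

```text
time_s: 26.28
ee_pos: [0.6075, 0.2179, 0.3924]
tcp_rot: [-0.029, 0.705, 0.029, 0.708]
wrist_force: [0.6, 0.4, -0.2]
opening: 0.0007
0.018
px 211 68 n 1414 c [489.5 161.8] sz [25.4 77.4] ang 4.42 z 0.0245 rng [[475.0, 124.0], [503.0, 200.0]]
px 294 68 n 1603 c [481.7 258.5] sz [25.4 89.4] ang 4.63 z 0.0244 rng [[467.0, 215.0], [495.0, 301.0]]
px 230 92 n 85 c [516.6 185.7] sz [16.9  6.2] ang 8.99 z 0.0255 rng [[508.0, 182.0], [525.0, 189.0]]
px 271 91 n 81 c [512.9 233. ] sz [16.3  5.8] ang 5.84 z 0.0257 rng [[505.0, 229.0], [521.0, 236.0]]
0.029
px 234 80 n 158 c [503.9 189.4] sz [ 7.1 24.9] ang 3.85 z 0.0315 rng [[500.0, 177.0], [508.0, 202.0]]
px 267 80 n 158 c [500.8 227.5] sz [ 7.1 24.8] ang 5.39 z 0.0315 rng [[496.0, 215.0], [505.0, 240.0]]
scene 107
jig xy [[0.079, -0.006], [0.089, 0.009]] z [0.092 0.155]
handle dir jig [-0.045  0.013  0.999]
side 76
jig xy [[0.068, -0.001], [0.078, 0.012]] z [0.093 0.158]
handle dir jig [ 0.034 -0.01   0.999]
t 26.43 grasp [0.608  0.2159 0.2239] zhead 4.59 tilt [-0.002 -0.002 -1.   ] F [-0.7 -0.6 -0.4] open 0.0003 j7 0.95
 slide [0.1116 0.0011 0.0897] spin -0.0002
```

View pics/v9.png

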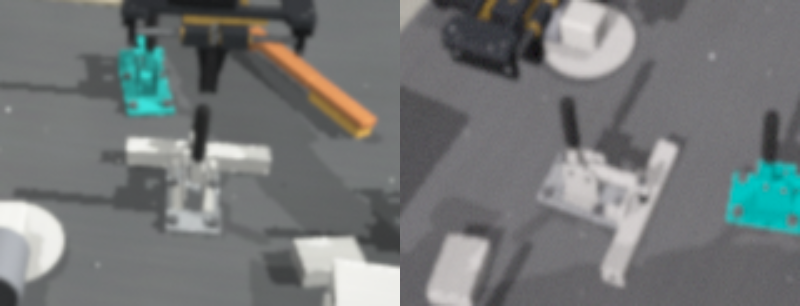

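Both views show the handle upright (left (202,130), right (570,125)) with the arm down on the bar. The bar is flush at about 4.5° and the gripper is clear above, so I hand in.

```bash
python3 -c "
from cell import order
print(order.close_job())"
```

```text
the job is handed in; nothing more can be done
None
```

I walked the bar end over end to the jig in two turns, pushed it against the fence, and swung the clamp handle up to its stop. I handed the job in at about 26.5 s; no verdict was reported.

- **The turns:** The foot stayed on the bench each time. By camera and arm position, end_b moved about 23 mm from its start on the first turn. On the second turn the foot stood about 0.40 m from where end_a started. Each lay-down ended with the jaws opening while the raised end was still a few millimetres up.
- **Getting it flush:** I shifted the bar about 9 mm clear of the fence before the second lay-down. It then landed about 5 mm off the fence and 2.3° out of line. I pushed it home with the two fingers spread until the force rose without the bar moving.
- **Bar position:** Before clamping, the bar measured x -12.4 mm, y +5.5 mm in the jig frame and was parallel to the fence within about 0.3°. After clamping it measured the same, at about 4.5° against the jig's 4.6°.
- **Handle:** It reached its stop, where the force rose from 13 N to 25 N without motion. The tip measured 155–158 mm high.
- **What disagreed:** The two fixed cameras differ slightly on the handle's lean, -0.045 and +0.034 rad, which average to roughly upright.
- **The rest of the bench:** In the last pictures the gripper was clear of everything. I saw no shift in the grinder or offcut. I did not measure any of the other items, and the hammer and wire brush were never approached.

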